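# Put three tools back on their shadow boards

### The job

Each of the three tools - hole saw, cork sanding block and pocket level - has been left on another one's shadow board. Park one of them for a moment on the blank board, then move every tool onto the board that bears its own outline, standing flat, centred on the outline and lined up with it. Leave the jar, the tin and the screwdriver where they are.

Things in the scene. Friction and masses are not known exactly. Their poses are not given: they have to be found in the camera images.
- saw_center (a point): hole saw: a steel cup standing mouth down, diameter 50 mm and 40 mm high, with a boss of diameter 18 mm and 10 mm high on top (50 mm in all), about 0.16 kg; the point is on its axis, 25 mm above its underside; z up. Round: its yaw does not matter.
- block_center (a point): cork sanding block, a plain brown cuboid 50 mm (x) by 80 mm (y), 40 mm high, about 0.07 kg; the point is its centre, 20 mm above its underside; z up.
- level_center (a point): pocket level, a slim aluminium bar 18 mm (x) by 120 mm (y), 30 mm high, black ends and a green vial on top, about 0.13 kg; the point is its centre, 15 mm above its underside; z up.
- board_saw_top (a point): The hole saw's board: plywood board 90 x 140 x 6 mm, fixed to the bench; a black disc of diameter 58 mm is painted at its centre. The point is the centre of its top face (6 mm above the bench); y along its long side, z up.
- board_block_top (a point): The sanding block's board: plywood board 90 x 140 x 6 mm, fixed to the bench; a wide black rectangle, 57 mm (x) by 87 mm (y), is painted at its centre. The point is the centre of its top face (6 mm above the bench); y along its long side, z up.
- board_level_top (a point): The pocket level's board: plywood board 90 x 140 x 6 mm, fixed to the bench; a slim black bar, 26 mm (x) by 128 mm (y), is painted at its centre. The point is the centre of its top face (6 mm above the bench); y along its long side, z up.
- board_blank_top (a point): The blank board, the free spot, empty at the start: plywood board 90 x 140 x 6 mm, fixed to the bench; nothing is painted on it. The point is the centre of its top face (6 mm above the bench); y along its long side, z up.
- jar_center (a point): bystander: amber glass jar with a steel cap, diameter 48 mm, 65 mm high, loose on the bench; the point is its centre, half-way up
- tin_center (a point): bystander: tin with a paper label, diameter 70 mm, 85 mm high, loose on the bench; the point is its centre, half-way up
- driver_grip (a point): bystander: screwdriver with a black handle, 180 mm long, lying loose on the bench; the point is in its handle, x along the shaft towards the tip
Mind the look-alikes: they are no part of the job. There is more than one size of the part that bears level_center; the job needs the largest.

How it is judged (in metres and radians):
On the way:
1. one of the three tools has been set down on the blank board and let go (its centre within 40 mm of the board's centre) (((horizontal distance between saw_center and board_blank_top below 0.04 m and z of saw_center in the frame of board_blank_top between 0.021 and 0.029 m and angle between saw_center's own z axis and vertical below 0.1 rad and linear speed of saw below 0.02 m/s and contact force between saw and the fingers below 0.1 N) or (horizontal distance between block_center and board_blank_top below 0.04 m and z of block_center in the frame of board_blank_top between 0.016 and 0.024 m and angle between block_center's own z axis and vertical below 0.1 rad and linear speed of block below 0.02 m/s and contact force between block and the fingers below 0.1 N) or (horizontal distance between level_center and board_blank_top below 0.04 m and z of level_center in the frame of board_blank_top between 0.011 and 0.019 m and angle between level_center's own z axis and vertical below 0.1 rad and linear speed of level below 0.02 m/s and contact force between level and the fingers below 0.1 N))), for 0.2 s.
At the end, for the whole second after the job is handed in: Hole saw, sanding block and pocket level each stand flat (tilt under 0.1 rad, resting on the board) and at rest on the board with their own outline, centre within 12 mm of the board's centre; block and level lie along their boards to within 0.2 rad, either way round (horizontal distance between saw_center and board_saw_top below 0.012 m and z of saw_center in the frame of board_saw_top between 0.021 and 0.029 m and angle between each of saw_center, block_center, level_center's own z axis and vertical below 0.1 rad and linear speed of each of saw, block, level below 0.02 m/s and horizontal distance between block_center and board_block_top below 0.012 m and z of block_center in the frame of board_block_top between 0.016 and 0.024 m and horizontal distance between level_center and board_level_top below 0.012 m and z of level_center in the frame of board_level_top between 0.011 and 0.019 m and angle between the y axis of block_center and the y axis of board_block_top, either way round below 0.2 rad and angle between the y axis of level_center and the y axis of board_level_top, either way round below 0.2 rad); the robot touches nothing.
It fails at once if the jar, the tin or the screwdriver is shifted by more than 30 mm (distance of any of jar_center, tin_center, driver_grip from where it was at the start of the episode above 0.03 m).
It also fails if it takes over 112 s, if anything falls off the work surface, if the arm or the gripper's body presses on something with over 40 N, if the wrist force passes 120 N, or if a joint passes its speed limit or range.

### The arm

A 6-joint arm with a two-finger parallel gripper is mounted at the origin on the work surface. World frame = base frame: x ahead of the robot, y to its left, z up, the work surface at z = 0. Lengths are in m, angles in degrees, forces in N, time in s.
With the tool pointing down it reaches from about 0.35 to 0.875 m from the base axis. Payload 4.2 kg.
Tool frame: the origin (TCP) lies midway between the tips of the shut fingers; the grasp point (between the pads) lies 19 mm behind it; y points along the fingers, z is the direction in which the jaws open and shut, and the axes are right-handed (so a half turn about y gives the same grasp; the last joint's range is limited). The gripper opens to 87 mm and grips with 3 to 60 N. Pads are 19 mm wide; open, the fingers measure 117 mm over their backs; the gripper's body (75 mm by 190 mm) begins 51 mm behind the grasp point.
Start: joints at [90.963, 22.042, 0.453, 0, -68.411, -14.817], TCP at [0.15, 0.607, 0.223] pointing down, gripper open.
Joint ranges: [-179.83, 179.83], [-69.29, 118.12], [-61.27, 80.66], [-181.25, 117.63], [-171.15, -9.14], [-177.46, 177.46]. Speed limits (degrees/s): [159.86, 159.86, 180, 180, 180, 180].

### API

Orientations are given as [roll, pitch, yaw] about the fixed x, y, z axes, in that order (R = Rz(yaw) Ry(pitch) Rx(roll)).
In Python, from workcell import env gives the robot as it stands. The module is installed in compiled form; this text tells all that it offers. Calls block until the motion is done:
- env.goto(position, orientation): joint-space move of the TCP to a pose.
- env.move_straight(position, rotation=None, rate=0.15, force_limit=None): straight line of the TCP; rotation=None keeps the orientation; rate is the mean speed in m/s. With force_limit (N) it stops when the force on the tool has changed by that much, and returns True; else False.
- env.set_joints(angles): joint-space move.
- env.gripper_to(opening, grasp_force=None): opening from 0.0 (shut) to 1.0 (fully open); grasp_force is the grip in N (None keeps the last); returns when the fingers have stopped.
- env.dwell(seconds).
- env.inverse_kinematics(position, orientation): joint angles nearest the present ones, or None.
- env.read_state(): the state.
- env.grab_frame(name): name is "scene" or "side" or "wrist"; returns a dict with "image" (480x640x3 uint8, blue, green, red), "fx", "fy", "cx", "cy" (pixels), "position" and "orientation" of the camera in the world. Camera axes: x right, y up, looking along -z (the intrinsics and any distortion apply to the point x, -y, -z); pixel columns grow to the right and rows downward; lengths in m; the calibration is good to about 2 mm. A picture is of the moment at which its call begins. There is no depth.
A pose or a line that the arm cannot do raises env.Unreachable and nothing moves.
- env.close_job(): hands the job in, once; it reports no verdict.
Trained networks look in a picture, given as the dict that the camera call returned (one of the last four; its "shot" number tells which), for a name from the list of things; names that differ only in an ending like _2 or _b are one class to them, and where a whole thing is asked for, a point or a joint stands for the part that bears it (a point fixed in the world has none). Each returns a list of dicts, best first, with "score" (0 to 1); they miss things now and then, are a little off and sometimes report something else, mostly with a low value. They report only what shows in the picture. A call takes as long as a camera call. They do not tell look-alikes from the thing itself.
- env.search_frame(picture, thing): "xyz" ([x, y, z] in m, in world coordinates, good to about 4 mm: the middle of the surface that is visible of it).
- env.trace(picture, thing): "mask" (480x640 bool, what is visible of it).
The state is a dict: "clock": time; "joint_positions": joint angles; "qvel": joint speeds; "joint_torque": joint torques, N m; "position": TCP position; "tool_rot": TCP orientation; "force": force on the tool from outside, world axes, zero at the start; "wrist_torque": the same for the moment, N m; "opening": opening from 0.0 (shut) to 1.0 (fully open).
Only numpy, scipy, OpenCV 4.12 (cv2) and the standard library are available. Lean on these libraries where they do the work, as an engineer would, in place of code of your own. Each camera call takes 0.05 s, during which the arm holds its last target.

## Working session

There is one attempt and no reset: what is moved stays moved. The work goes in short steps, each a Python script; the robot and the scene stay as the last script left them, time stands still between calls to the robot, and variables do not carry over. Pictures are saved under pics/ and viewed, and the job is handed in when it is done.

```bash
mkdir -p pics; ls; python3 - <<'E'
from workcell import env
import cv2
s=env.read_state(); print({k:s[k] for k in('clock','position','tool_rot','force','opening')})
for n in('scene','side','wrist'):
    p=env.grab_frame(n); cv2.imwrite(f'pics/a_{n}.png',p['image']); print(n,p['position'],p['orientation'],p['fx'],p['cx'],p['cy'],[k for k in p])
E
```

```text
pics
{'clock': 0.0, 'position': array([0.14948004, 0.60623947, 0.22145705]), 'tool_rot': array([-8.98742843e+01,  4.71483894e-03,  1.66136795e+02]), 'force': array([ 0.13219601, -0.17263226, -0.41853115]), 'opening': 0.9987973120260387}
scene [ 1.28319833 -0.14243323  0.70962709] [46.68485451  0.16298092 79.20972091] 447.0915078994048 319.7456337054545 241.293366848454 ['image', 'fx', 'fy', 'cx', 'cy', 'position', 'orientation', 'shot']
side [0.03456182 0.57864741 0.96565603] [  41.6336821    -0.96535314 -134.66348486] 583.5676002374034 312.6611945074286 226.98834899224659 ['image', 'fx', 'fy', 'cx', 'cy', 'position', 'orientation', 'shot']
wrist [0.21334647 0.5902628  0.38355249] [ -14.24777726   -0.16104902 -103.82507844] 345.33178455715523 322.8767082295906 240.30513229311399 ['image', 'fx', 'fy', 'cx', 'cy', 'position', 'orientation', 'shot']
```

View pics/a_scene.png

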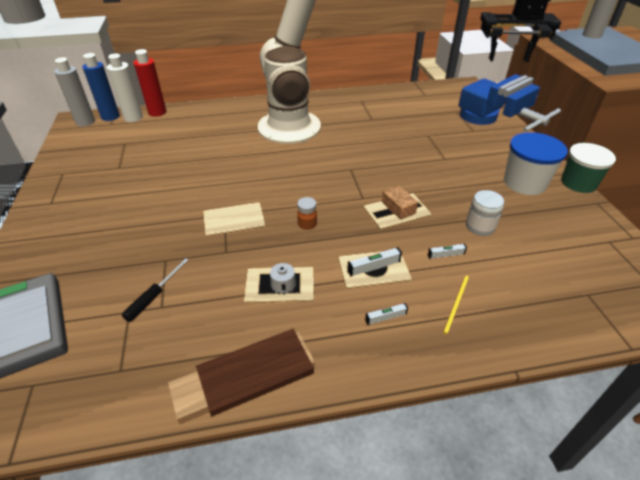

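View pics/a_side.png

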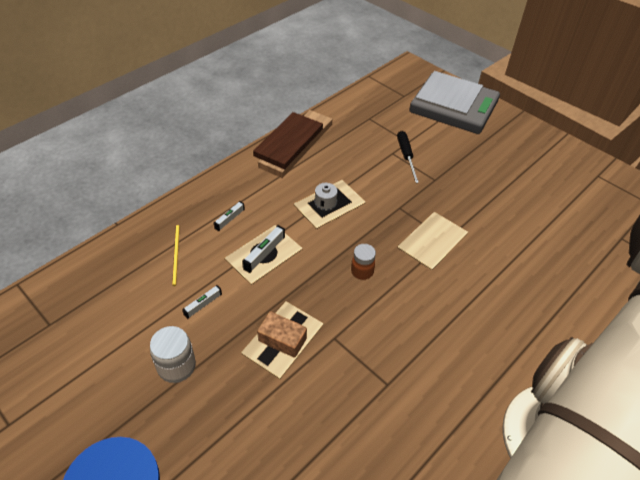

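View pics/a_wrist.png

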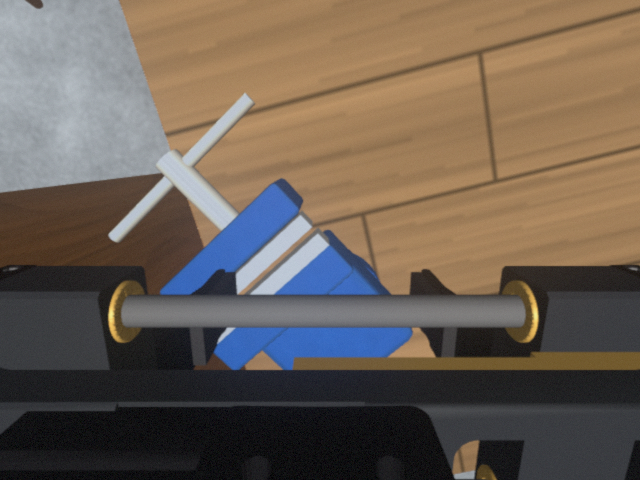

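```bash
cat > h.py <<'E'
from workcell import env
import numpy as np, cv2
from scipy.spatial.transform import Rotation as Ro
def P(p,X):
    R=Ro.from_euler('xyz',p['orientation'],degrees=True).as_matrix()
    c=(np.atleast_2d(X)-p['position'])@R
    return np.c_[p['cx']+p['fx']*c[:,0]/-c[:,2], p['cy']+p['fy']*c[:,1]/c[:,2]]
def ray(p,uv,z):
    uv=np.atleast_2d(np.float64(uv))
    R=Ro.from_euler('xyz',p['orientation'],degrees=True).as_matrix()
    d=np.c_[(uv[:,0]-p['cx'])/p['fx'],-(uv[:,1]-p['cy'])/p['fy'],-np.ones(len(uv))]@R.T
    t=(z-p['position'][2])/d[:,2]
    return p['position']+d*t[:,None]
def top(p,x0,y0,x1,y1,z,s=1000,img=None):
    "rectified: col = (y1-y)*s, row=(x1-x)*s"
    q=np.array([[x1,y1,z],[x1,y0,z],[x0,y0,z],[x0,y1,z]]);w,h=int((y1-y0)*s),int((x1-x0)*s)
    H=cv2.getPerspectiveTransform(np.float32(P(p,q)),np.float32([[0,0],[w,0],[w,h],[0,h]]))
    return cv2.warpPerspective(p['image'] if img is None else img,H,(w,h))
def rect(p,mask,z):
    "minAreaRect of mask on plane z -> centre, sides, angle of long side (deg from world y)"
    ys,xs=np.nonzero(mask); 
    X=ray(p,np.c_[xs,ys],z)[:,:2].astype(np.float32)
    r=cv2.minAreaRect(X); b=cv2.boxPoints(r); e0,e1=b[1]-b[0],b[2]-b[1]
    L=e0 if np.hypot(*e0)>np.hypot(*e1) else e1
    a=np.degrees(np.arctan2(-L[0],L[1])); a=(a+90)%180-90
    return np.round(r[0],4),np.round(sorted(r[1]),4),round(float(a),1)
E
python3 - <<'E'
from h import *
for n in('scene','side'):
    p=env.grab_frame(n)
    cv2.imwrite(f'pics/t_{n}.png',top(p,.3,-.4,.9,.4,.006))
    for t in('saw_center','block_center','level_center','jar_center','tin_center','driver_grip','board_saw_top','board_block_top','board_level_top','board_blank_top'):
        for d in env.search_frame(p,t): print(n,t,np.round(d['xyz'],3),round(d['score'],2),P(p,d['xyz']).round()[0])
    for t in('board_saw_top','board_block_top','board_level_top','board_blank_top'):
        for d in env.trace(p,t)[:4]: print(n,t,round(d['score'],2),d['mask'].sum(),rect(p,d['mask'],.006))
print(env.read_state()['clock'])
E
```

```text
scene saw_center [ 0.679 -0.104  0.045] 0.83 [283. 277.]
scene saw_center [0.584 0.368 0.062] 0.31 [484. 212.]
scene block_center [0.484 0.202 0.044] 0.97 [399. 200.]
scene block_center [0.658 0.088 0.028] 0.67 [372. 262.]
scene level_center [0.657 0.09  0.032] 0.84 [373. 261.]
scene level_center [0.641 0.263 0.015] 0.82 [446. 250.]
scene level_center [0.788 0.076 0.02 ] 0.81 [385. 314.]
scene jar_center [ 0.492 -0.02   0.038] 0.78 [309. 216.]
scene tin_center [0.584 0.366 0.063] 0.79 [483. 212.]
scene driver_grip [ 0.663 -0.377  0.02 ] 0.86 [145. 299.]
scene board_block_top [ 0.673 -0.132  0.007] 0.68 [270. 289.]
scene board_level_top [0.491 0.174 0.005] 0.8 [387. 216.]
scene board_blank_top [ 0.431 -0.199  0.006] 0.78 [232. 219.]
scene board_saw_top 0.95 1301 (array([0.654 , 0.0939]), array([0.0953, 0.1417]), -2.3)
scene board_block_top 0.77 1678 (array([ 0.6608, -0.1125]), array([0.0936, 0.1394]), -9.0)
scene board_block_top 0.4 1214 (array([0.6543, 0.0936]), array([0.0933, 0.1398]), -2.1)
scene board_block_top 0.3 806 (array([0.4417, 0.2196]), array([0.0837, 0.1166]), -72.7)
scen
[... 686 characters left out ...]
 0.7 [406. 148.]
side board_block_top [ 0.644 -0.097  0.01 ] 0.67 [328. 208.]
side board_level_top [0.465 0.237 0.008] 0.85 [272. 350.]
side board_blank_top [ 0.426 -0.193  0.008] 0.92 [431. 239.]
side board_blank_top [0.552 0.387 0.079] 0.31 [170. 351.]
side board_saw_top 0.76 1550 (array([0.6499, 0.0941]), array([0.095 , 0.1409]), -1.4)
side board_block_top 0.66 1376 (array([ 0.6568, -0.1127]), array([0.095 , 0.1416]), -9.3)
side board_block_top 0.38 1690 (array([0.6511, 0.0924]), array([0.0977, 0.145 ]), -2.7)
side board_level_top 0.96 1773 (array([0.4721, 0.2034]), array([0.0931, 0.1442]), 10.3)
side board_blank_top 0.97 2090 (array([ 0.426 , -0.1962]), array([0.0926, 0.1449]), 3.2)
1.65
```

View tops.

View pics/t_scene.png

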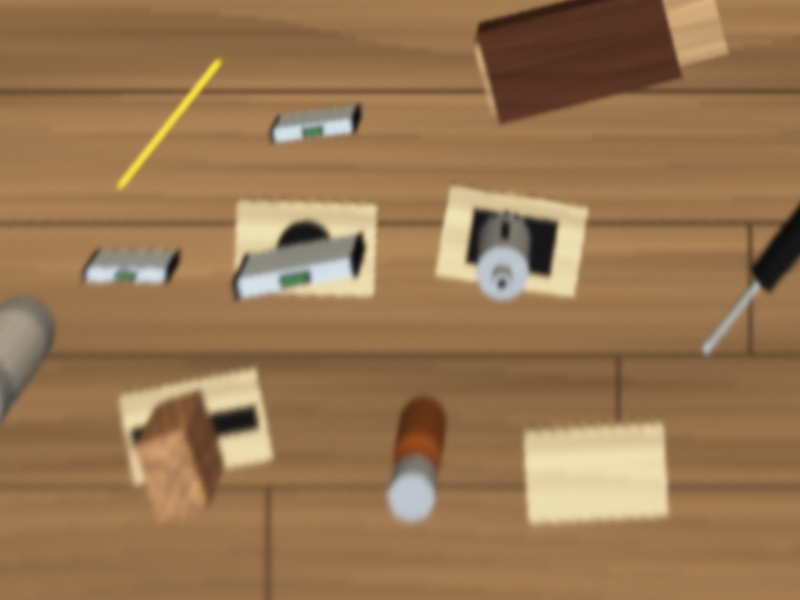

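View pics/t_side.png

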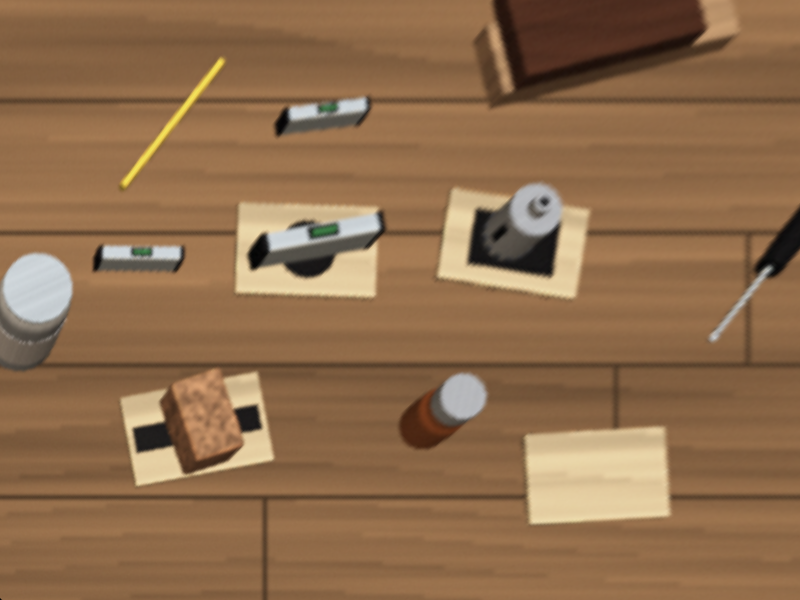

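```bash
python3 - <<'E'
from h import *
def go(x,y,z,yaw): env.goto([x,y,z],[-90,0,yaw])
env.goto([.60,-.0,.30],[-90,0,90])
for i,(x,y,yaw) in enumerate([(.57,.14,90)]):
    go(x,y,.30,yaw); p=env.grab_frame('wrist'); cv2.imwrite(f'pics/w{i}.png',p['image']); print(p['position'],p['orientation'])
s=env.read_state(); print(s['clock'],s['joint_positions'],s['position'],s['tool_rot'])
E
```

```text
[0.56884191 0.07393976 0.4620034 ] [-1.41684548e+01 -4.62607967e-02 -1.79841483e+02]
5.0083 [ 2.96247773e+01  1.58632407e+01  2.49338030e+00  1.03407078e-02
 -7.66369899e+01 -2.95874673e+01] [0.5699445 0.1402077 0.3000175] [-8.99990101e+01  1.21310679e-02  9.00397006e+01]
```

View pics/w0.png

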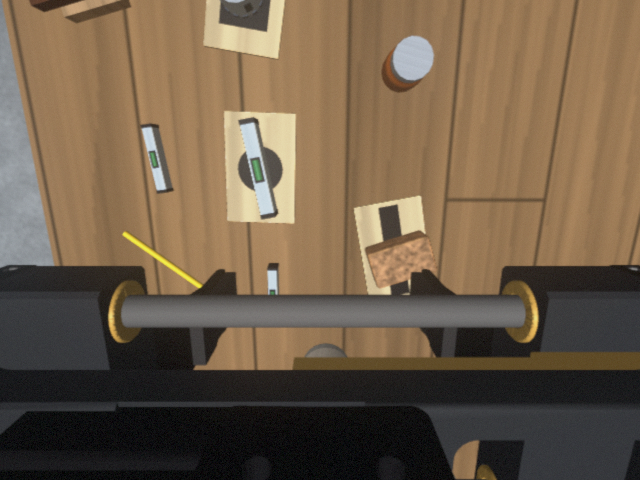

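The wrist view shows the level on the disc board at (257,168), about 100 px long. The look-alikes are at (157,158), about 68 px, and (272,280), partly hidden, so the one on the disc board is the target. The block sits on the slim-bar board at (400,258).

```bash
python3 - <<'E'
from h import *
B=('board_saw_top','board_block_top','board_level_top','board_blank_top')
def look(i,x,y,yaw,z=.30):
    env.goto([x,y,z],[-90,0,yaw]); env.dwell(.3); p=env.grab_frame('wrist'); cv2.imwrite(f'pics/w{i}.png',p['image'])
    print(i)
    for t in B:
        for d in env.trace(p,t)[:2]: print(t,round(d['score'],2),rect(p,d['mask'],.006))
    for t,z in(('saw_center',.046),('block_center',.046),('level_center',.036)):
        for d in env.trace(p,t)[:3]: print(t,round(d['score'],2),d['mask'].sum(),rect(p,d['mask'],z),d['mask'].nonzero()[0].max())
look(1,.50,.28,90)
look(2,.55,-.02,90)
print(env.read_state()['clock'])
E
```

```text
1
board_saw_top 0.61 (array([0.65  , 0.1018]), array([0.0908, 0.1264]), -1.7)
board_level_top 0.87 (array([0.4709, 0.2043]), array([0.0913, 0.1396]), 11.0)
block_center 0.73 3017 (array([0.4678, 0.2087]), array([0.0502, 0.0805]), -70.9) 180
level_center 0.74 1572 (array([0.7639, 0.0901]), array([0.0228, 0.0813]), 7.0) 79
level_center 0.62 2313 (array([0.6426, 0.1032]), array([0.0258, 0.11  ]), 9.9) 105
level_center 0.61 898 (array([0.6304, 0.2628]), array([0.017 , 0.0813]), -0.8) 228
2
board_saw_top 0.91 (array([0.6504, 0.0927]), array([0.0927, 0.1424]), -3.1)
board_block_top 0.95 (array([ 0.6564, -0.1123]), array([0.0905, 0.1396]), -9.1)
board_level_top 0.77 (array([0.4767, 0.1754]), array([0.0472, 0.0899]), -79.0)
board_blank_top 0.88 (array([ 0.4241, -0.1931]), array([0.0927, 0.1349]), 2.8)
saw_center 0.73 1825 (array([ 0.6589, -0.1048]), array([0.0487, 0.0587]), -89.9) 158
block_center 0.86 697 (array([0.4755, 0.1671]), array([0.0271, 0.0773]), -89.9) 356
level_center 0.92 812 (array([0.7671, 0.0646]), array([0.0229, 0.066 ]), 7.3) 295
level_center 0.78 1009 (array([0.645 , 0.0902]), array([0.0255, 0.1253]), 11.0) 334
level_center 0.45 55 (array([0.6314, 0.2039]), array([0.008 , 0.0129]), -89.9) 369
8.25
```

View pics/w1.png

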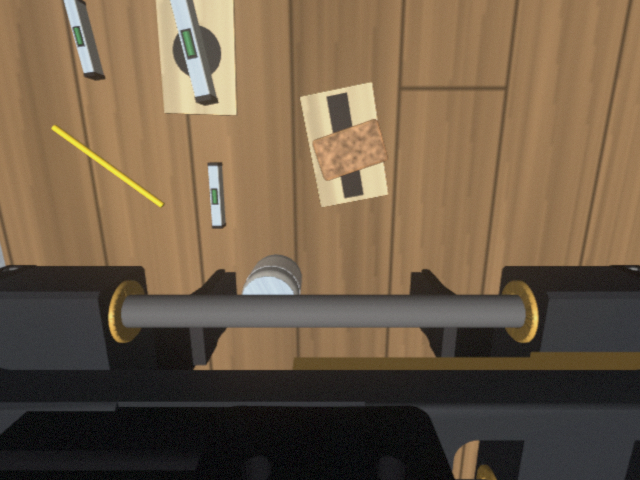

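View pics/w2.png

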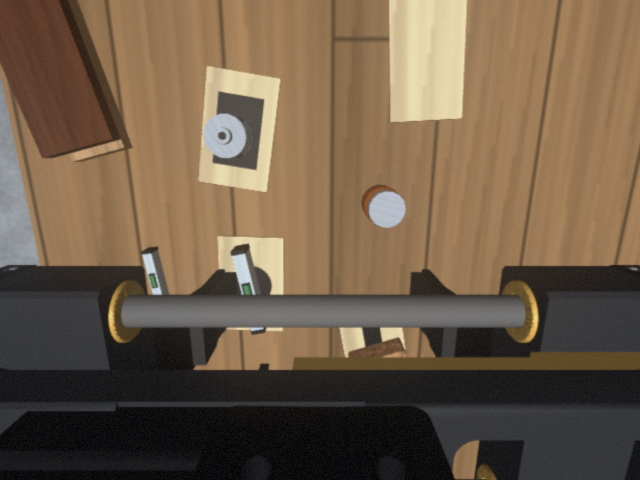

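```bash
python3 - <<'E'
from h import *
env.goto([.57,.12,.30],[-90,0,90]); env.dwell(.3); p=env.grab_frame('wrist')
cv2.imwrite('pics/w3.png',p['image'])
for t,z in(('level_center',.036),('board_saw_top',.006),('saw_center',.046),('board_block_top',.006)):
    for d in env.trace(p,t)[:3]: print(t,round(d['score'],2),rect(p,d['mask'],z))
env.goto([.55,-.06,.30],[-90,0,90]); env.dwell(.3); p=env.grab_frame('wrist')
g=cv2.cvtColor(p['image'],cv2.COLOR_BGR2GRAY)
for t,z in(('board_block_top',.006),('board_blank_top',.006),('saw_center',.046)):
    for d in env.trace(p,t)[:1]: print(t,rect(p,d['mask'],z))
    if t=='saw_center': v,u=np.nonzero(d['mask']); print(u.min(),u.max(),v.min(),v.max())
u0,v0=int(u.mean()),int(v.mean())
cv2.imwrite('pics/w4.png',cv2.resize(p['image'][max(0,v0-60):v0+60,u0-80:u0+80],None,fx=5,fy=5)); print(u0,v0)
np.save('p4.npy',p,allow_pickle=True)
E
```

```text
level_center 0.84 (array([0.6462, 0.0939]), array([0.0241, 0.121 ]), 11.2)
level_center 0.84 (array([0.6342, 0.2541]), array([0.0141, 0.0873]), -0.1)
level_center 0.68 (array([0.7675, 0.0801]), array([0.0214, 0.0809]), 6.5)
board_saw_top 0.71 (array([0.65 , 0.094]), array([0.0901, 0.139 ]), -1.8)
saw_center 0.82 (array([ 0.6592, -0.0864]), array([0.0371, 0.056 ]), 90.0)
saw_center 0.32 (array([0.4829, 0.175 ]), array([0.0824, 0.097 ]), 10.7)
board_block_top 0.6 (array([0.4615, 0.2154]), array([0.0647, 0.0867]), -71.6)
board_block_top (array([ 0.6563, -0.1126]), array([0.0902, 0.1404]), -9.2)
board_blank_top (array([ 0.4254, -0.1962]), array([0.092 , 0.1406]), 2.7)
saw_center (array([ 0.6587, -0.1061]), array([0.0481, 0.0566]), -79.1)
206 254 149 191
229 169
```

View pics/w4.png

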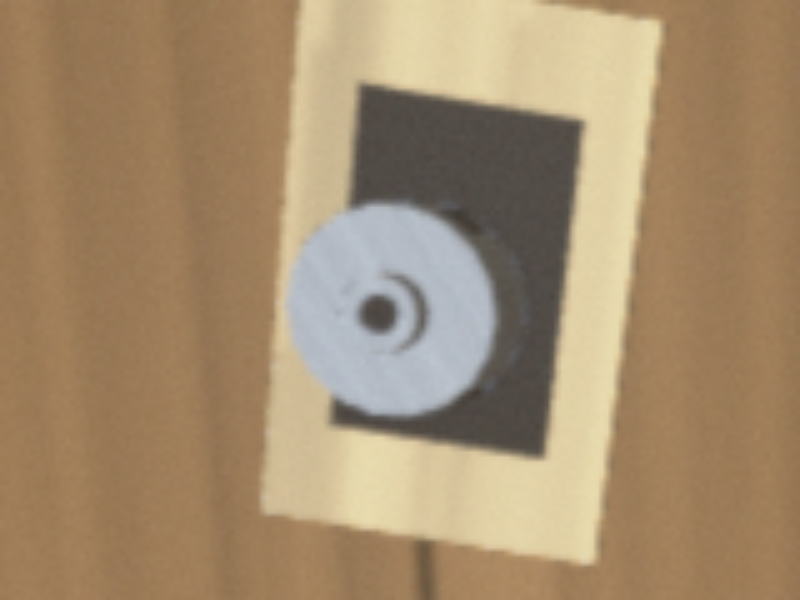

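```bash
cat >> h.py <<'E'
def pick(x,y,yaw,zt,force,open_=1.0):
    env.goto([x,y,.14],[-90,0,yaw]); env.gripper_to(open_,force)
    hit=env.move_straight([x,y,zt],rate=.12,force_limit=8)
    env.gripper_to(0.0,force); s=env.read_state(); print('pick',hit,s['position'].round(4),s['tool_rot'].round(2),'open',round(s['opening'],3))
    env.move_straight([x,y,zt+.10],rate=.15); s=env.read_state(); print('lift open',round(s['opening'],3),s['force'].round(2),s['clock'])
def place(x,y,yaw,zt,lift=.15,rel=1.0):
    env.goto([x,y,zt+.08],[-90,0,yaw])
    env.move_straight([x,y,zt+.012],rate=.15); env.dwell(.2)
    hit=env.move_straight([x,y,zt-.003],rate=.03,force_limit=4)
    s=env.read_state(); print('place',hit,s['position'].round(4),s['tool_rot'].round(2))
    env.gripper_to(rel); env.dwell(.1)
    z=env.read_state()['position'][2]
    env.move_straight([x,y,z+lift],rate=.2); print('clock',env.read_state()['clock'],'open',env.read_state()['opening'])
E
python3 - <<'E'
from h import *
p=np.load('p4.npy',allow_pickle=True).item()
c=ray(p,[227.4,170.8],.046)[0]; print(c)
b=ray(p,[149+(360+583+545+332)/20,109+(85+120+457+425)/20],.006); print('outline',b)
for yw in(90,-90): print(yw,env.inverse_kinematics([c[0],c[1],.012],[-90,0,yw]))
pick(c[0],c[1],80,.013,25)
E
```

```text
[ 0.66171368 -0.10551474  0.046     ]
outline [[ 0.65567301 -0.11299457  0.006     ]]
90 [  4.73699726  37.56256246  -5.85875836   0.         -46.57867918
  -4.73699726]
-90 [  4.73699726  37.56256246  -5.85875836   0.         -46.57867918
 175.26300274]
pick False [ 0.662  -0.1055  0.0131] [-90.04  -0.    80.  ] open 0.558
lift open 0.559 [ 0.68 -0.28 -2.97] 14.4667
```

```bash
python3 - <<'E'
from h import *
place(.4255,-.1955,80,.013)
pick(.4678,.2087,-70.9+90-180+180,.016,15)
place(.6563,-.1126,-9.2+90-90+90,.016) if False else None
E
```

```text
place True [ 0.4256 -0.1956  0.0126] [-9.000e+01  1.000e-02  8.003e+01]
clock 18.6167 open 0.9989695696773004
pick False [0.4678 0.2087 0.016 ] [-90.    -0.    19.11] open 0.573
lift open 0.577 [ 0.09  0.32 -0.45] 23.2
```

```bash
python3 - <<'E'
from h import *
place(.656,-.1128,80.8,.016)
env.goto([.57,.12,.30],[-90,0,90]); env.dwell(.2); p=env.grab_frame('wrist')
cv2.imwrite('pics/w5.png',p['image'])
for t,z in(('level_center',.036),('board_saw_top',.006)):
    for d in env.trace(p,t)[:3]: print(t,round(d['score'],2),rect(p,d['mask'],z))
v,u=np.nonzero(env.trace(p,'level_center')[0]['mask']); u0,v0=int(u.mean()),int(v.mean())
print(u0,v0); cv2.imwrite('pics/w6.png',cv2.resize(p['image'][max(0,v0-60):v0+60,u0-80:u0+80],None,fx=5,fy=5))
np.save('p5.npy',p,allow_pickle=True)
E
```

```text
place True [ 0.656  -0.1129  0.0155] [-8.999e+01  1.000e-02  8.080e+01]
clock 27.875 open 0.9971797117435556
level_center 0.92 (array([0.6461, 0.0936]), array([0.0237, 0.1206]), 10.6)
level_center 0.67 (array([0.7682, 0.0804]), array([0.0202, 0.0814]), 7.2)
level_center 0.66 (array([0.6351, 0.2544]), array([0.0148, 0.0871]), -0.7)
board_saw_top 0.87 (array([0.6496, 0.0942]), array([0.0909, 0.1397]), -1.9)
258 186
```

View pics/w5.png

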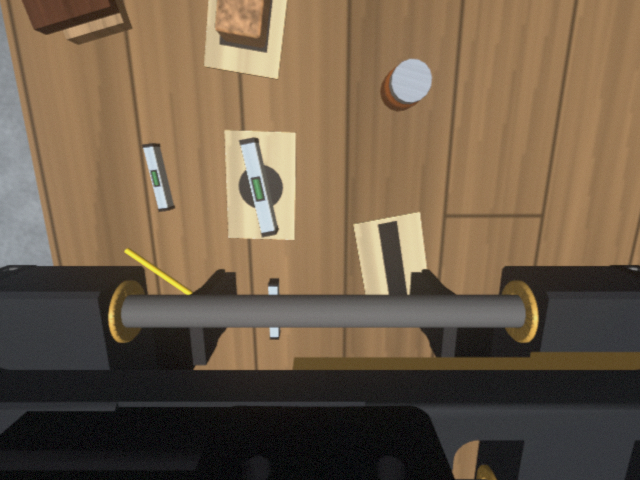

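View pics/w6.png

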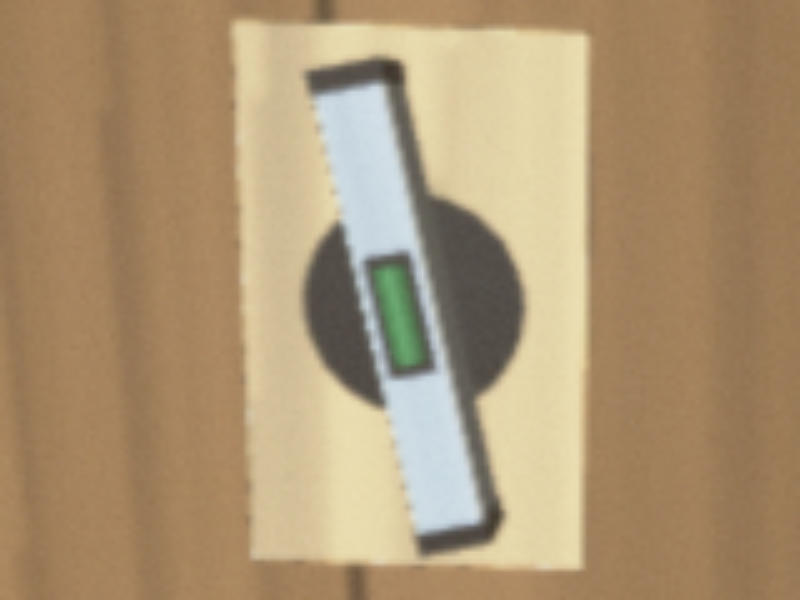

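The level is on the disc board with its top centre at (258,187). The slim outline at (393,258) is now clear, and the block sits on its wide outline at (240,18).

```bash
python3 - <<'E'
from h import *
p=np.load('p5.npy',allow_pickle=True).item()
f=lambda a:[178+a[0]/5,126+a[1]/5]
c=ray(p,[f((345,82)),f((455,540)),f((400,312)),f((400,315))],.036); print(c); 
d=c[0]-c[1]; a=np.degrees(np.arctan2(-d[0],d[1])); a=(a+90)%180-90; print(a,np.hypot(*d[:2]))
m=(c[0]+c[1])/2
print('disc',ray(p,f((415,303)),.006))
pick(m[0],m[1],a+90,.011,25,.8)
E
```

```text
[[0.65807168 0.03923992 0.036     ]
 [0.63640721 0.15057498 0.036     ]
 [0.6475999  0.09335648 0.036     ]
 [0.64763415 0.09408525 0.036     ]]
11.01147101195292 0.11342329730907631
disc [[0.64909467 0.09394731 0.006     ]]
pick False [0.6474 0.095  0.011 ] [-90.01  -0.   101.01] open 0.208
lift open 0.206 [ 1.01  0.06 -0.89] 33.7
```

```bash
python3 - <<'E'
from h import *
place(.4712,.204,100.8,.011)
env.goto([.45,-.10,.30],[-90,0,90]); env.dwell(.2); p=env.grab_frame('wrist')
for d in env.trace(p,'saw_center')[:2]: print(d['score'],rect(p,d['mask'],.046))
v,u=np.nonzero(env.trace(p,'saw_center')[0]['mask']); u0,v0=int(u.mean()),int(v.mean())
a,b=max(0,u0-80),max(0,v0-60); print(a,b); cv2.imwrite('pics/w7.png',cv2.resize(p['image'][b:b+120,a:a+160],None,fx=5,fy=5))
np.save('p7.npy',p,allow_pickle=True)
E
```

```text
place True [0.4712 0.2041 0.0106] [-9.0000e+01  2.0000e-02  1.0083e+02]
clock 38.0833 open 0.9946865835679691
0.77 (array([ 0.4253, -0.194 ]), array([0.0486, 0.0486]), 64.4)
262 67
```

View pics/w7.png

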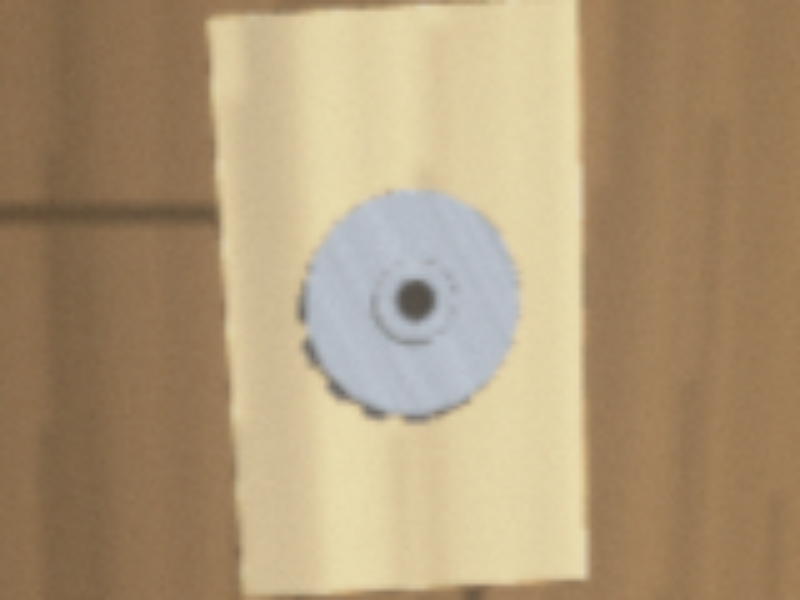

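The saw stands upright near the middle of the blank board, with its boss hole at crop (415,300).

```bash
python3 - <<'E'
from h import *
pick(.4253,-.1945,80,.013,25)
place(.6497,.0937,90,.013)
for i,(x,y) in enumerate([(.57,.14),(.50,.28),(.57,-.04)]):
    env.goto([x,y,.30],[-90,0,90]); env.dwell(.3); p=env.grab_frame('wrist'); cv2.imwrite(f'pics/x{i}.png',p['image']); print(i)
    for t,z in(('saw_center',.046),('block_center',.046),('level_center',.036),('board_saw_top',.006),('board_block_top',.006),('board_level_top',.006)):
        for d in env.trace(p,t)[:3]: print(t,round(d['score'],2),rect(p,d['mask'],z))
print(env.read_state()['clock'])
p=env.grab_frame('scene'); cv2.imwrite('pics/x_scene.png',p['image'])
E
cd pics; python3 -c "
import cv2
a=[cv2.imread(f'x{i}.png')[:260,100:500] for i in range(2)]+[cv2.imread('x2.png')[:260,100:500],cv2.imread('x_scene.png')[150:410,180:580]]
cv2.imwrite('x_all.png',cv2.vconcat([cv2.hconcat(a[:2]),cv2.hconcat(a[2:])]))"
```

```text
pick False [ 0.4254 -0.1945  0.013 ] [-90.01   0.    80.  ] open 0.556
lift open 0.557 [-0.54 -0.39 -2.05] 43.45
place True [0.6497 0.0937 0.0128] [-9.000e+01  1.000e-02  9.003e+01]
clock 47.9667 open 1.0052477148105496
0
saw_center 0.61 (array([0.6451, 0.0929]), array([0.0485, 0.0557]), 90.0)
block_center 0.7 (array([ 0.6565, -0.0714]), array([0.0254, 0.0552]), -89.9)
block_center 0.56 (array([0.5654, 0.3299]), array([0.0175, 0.0514]), -88.2)
level_center 0.72 (array([0.6342, 0.232 ]), array([0.0144, 0.0401]), -0.1)
level_center 0.7 (array([0.4743, 0.1958]), array([0.0226, 0.1175]), 10.4)
level_center 0.58 (array([0.7679, 0.0811]), array([0.0214, 0.081 ]), 6.5)
board_saw_top 0.82 (array([0.6502, 0.0942]), array([0.0907, 0.1398]), -1.5)
board_block_top 0.69 (array([ 0.6628, -0.0734]), array([0.065 , 0.0917]), 81.9)
board_level_top 0.98 (array([0.4723, 0.1991]), array([0.0901, 0.1308]), 10.9)
1
saw_center 0.92 (array([0.6421, 0.0987]), array([0.0498, 0.0642]), 53.5)
level_center 0.92 (array([0.7637, 0.0905]), array([0.0228, 0.0817]), 7.4)
level_center 0.9 (array([0.4712, 0.2028]), arr
[... 182 characters left out ...]
board_level_top 0.67 (array([0.4712, 0.2048]), array([0.0903, 0.1402]), 10.5)
2
saw_center 0.61 (array([0.6425, 0.0617]), array([0.0179, 0.0427]), -89.9)
block_center 0.69 (array([ 0.6522, -0.1117]), array([0.0534, 0.0792]), -10.2)
level_center 0.85 (array([0.4825, 0.1476]), array([0.0219, 0.042 ]), 8.6)
level_center 0.58 (array([0.77  , 0.0528]), array([0.0215, 0.0449]), 7.0)
board_saw_top 0.81 (array([0.6496, 0.0934]), array([0.0886, 0.141 ]), -1.5)
board_block_top 0.93 (array([ 0.6567, -0.1127]), array([0.0908, 0.1394]), -9.5)
board_block_top 0.51 (array([0.4762, 0.1665]), array([0.0203, 0.044 ]), 12.1)
board_level_top 0.66 (array([0.4793, 0.1642]), array([0.0476, 0.0959]), -89.9)
52.5333
```

View pics/x_all.png

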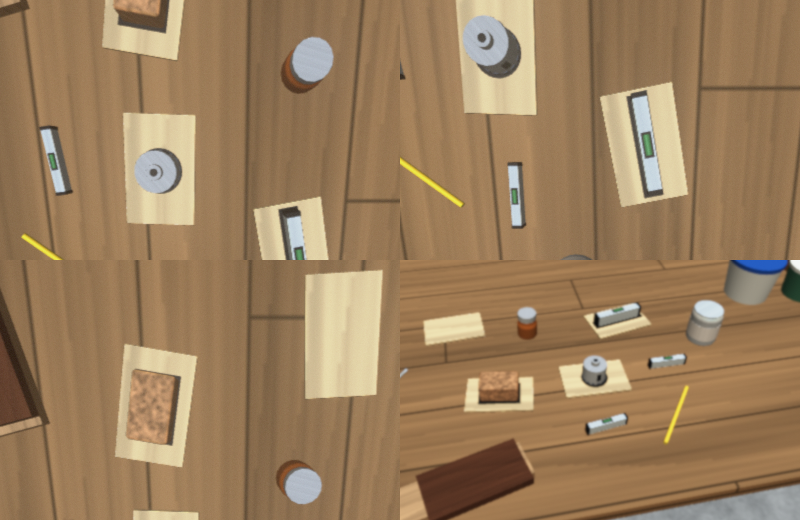

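The pictures show all three tools flat on their own outlines, and nothing else looks disturbed. I'm handing the job in.

```bash
python3 - <<'E'
from h import *
p=env.grab_frame('scene')
for t in('jar_center','tin_center','driver_grip'):
    d=env.search_frame(p,t); print(t,d[0]['xyz'].round(3) if d else None)
env.close_job(); 
E
```

```text
Traceback (most recent call last):
AttributeError: 'list' object has no attribute 'round'. Did you mean: 'count'?
```

```bash
python3 - <<'E'
from h import *
p=env.grab_frame('scene')
for t in('jar_center','tin_center','driver_grip'):
    d=env.search_frame(p,t); print(t,np.round(d[0]['xyz'],3) if d else None)
print(env.read_state()['clock']); env.close_job()
E
```

```text
jar_center [ 0.494 -0.021  0.036]
tin_center [0.583 0.37  0.064]
driver_grip [ 0.665 -0.378  0.017]
52.8833
the job is handed in; nothing more can be done
```

All three tools are on their own boards and the job is handed in, at about 53 s on the clock. I parked the hole saw on the blank board, moved the sanding block and then the large pocket level onto their outlines, and finally moved the saw onto its disc.

**Placement:** in the last wrist pictures all three tools stand flat.

| Tool | Offset from board centre | Angle to board |
|---|---|---|
| Sanding block | about 5 mm | about 1° |
| Pocket level | about 2 mm | under 1° |
| Hole saw | 2–5 mm | does not matter |

- **Saw and block readings:** the saw's mask, and to a lesser degree the block's, also takes in some of the visible side wall. Part of those offsets is therefore probably viewing bias. One saw reading was about 9 mm off, taken from an oblique angle.
- **Bystanders:** the jar, tin and screwdriver were found within about 4 mm of where they started, which is within the detection noise.
- **Script error:** my first hand-in script stopped on a printing error before it handed anything in. I re-ran it, and the robot did not move in between.

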